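# Set the straightedge on the cutting dots

### The arm

A 6-joint arm with a two-finger parallel gripper is mounted at the origin on the work surface. World frame = base frame: x ahead of the robot, y to its left, z up, the work surface at z = 0. Lengths are in m, angles in rad, forces in N, time in s.
With the tool pointing down it reaches from about 0.375 to 0.975 m from the base axis. Payload 3.8 kg.
Tool frame: the origin (TCP) lies between the finger pads; the fingertips stand 8 mm ahead of it and the grasp point (between the pads) lies 11 mm behind it; z points along the fingers, y is the direction in which the jaws open and shut (so a half turn about z gives the same grasp; the last joint's range is limited). The gripper opens to 85 mm and grips with 20 to 120 N. Pads are 22 mm wide; open, the fingers measure 114 mm over their backs; the gripper's body (76 mm by 85 mm) begins 54 mm behind the grasp point. The pads swing forward as they close: fully open they stand 13 mm farther back than shut.
Start: joints at [1.101, 0.264, 1.604, -0, 1.274, -0.037], TCP at [0.283, 0.613, 0.239] pointing down, gripper open.
Joint ranges: [-2.63, 2.63], [-0.94, 2.18], [0.31, 2.57], [-1.31, 4.45], [0, 2.66], [-2.55, 2.55]. Speed limits (rad/s): [2.57, 2.57, 3.14, 3.14, 3.14, 3.14].

### API

Orientations are given as a rotation vector (axis times angle).
In Python, from cell import r gives the robot as it stands.
- The arm moves only by the tool jog_arm, never from a script. Its arguments are lists of equal length, an entry for each row: "translation": the shift along the tool's x, y, z in cm, a list of three; "spin": the turn about the tool's z in rad; "hand": the closure, from 0 (fully open) to 1 (shut). A call has 1 to 8 rows; each row shifts and turns the commanded pose from where the row before left it, along the tool's axes as they then stand; what a row does not reach is not made up. A row lasts 1/12 s, in which the tool goes at most 41.7 mm and 7.16 degrees, less where a joint would pass 70% of its speed; a pose out of reach is approached as far as the arm can. A call with a gripper value outside its range is refused whole. The fingers move at their own pace and stop on an object; "grip_force" is the grip in N (left out, the last holds). Time passes only in rows, so rows that do not move let the fingers close. It gives the time, the measured TCP pose, the force and the opening at its end, in the units of the state.
- r.get_obs(): the state, without advancing time (a new reading comes with each control period).
- r.read_camera(name): name is "scene" or "side" or "wrist"; returns the picture (400x640x3 uint8, red, green, blue); there is no depth.
- r.camera_params(name): a dict with "mtx" (3x3 intrinsics, pixels), "k1" (the pictures are not rectified: a ray, as slopes to the right and down, at radius r is drawn at 1 + k1 r^2 times it, then the intrinsics apply), "world_from_camera" (4x4, takes a point from camera to world coordinates); the wrist camera has in their place "T_tool_cam" (4x4, takes a point from camera to tool coordinates, whose origin is the TCP and whose axes are the flange's). Camera axes: x right, y up, looking along -z (the intrinsics and any distortion apply to the point x, -y, -z); pixel columns grow to the right and rows downward; lengths in m; the calibration is good to about 2 mm. A picture is of the moment at which its call begins: read the wrist's pose just before it. camera_params takes no time and is no camera call.
- r.job_done(): hands the job in, once; it reports no verdict.
The state is a dict: "time": time; "joints": joint angles; "dq": joint speeds; "effort": joint torques, N m; "eef_pos": TCP position; "orientation": TCP orientation; "wrist_force": force on the tool from outside, world axes, zero at the start; "moment": the same for the moment, N m; "width": finger opening in m.
Only numpy, scipy, OpenCV 4.12 (cv2) and the standard library are available. Lean on these libraries where they do the work, as an engineer would, in place of code of your own. Each camera call takes 0.05 s, during which the arm holds its last target.

### The job

The glass plate is to be scored across its two pen dots: take the big steel weight out of the way, then slide the aluminium straightedge across the glass, without picking it up, until its bevelled edge touches both dots at once. Then stand the big weight upright on the straightedge to hold it there, and leave everything else on the bench as it is.

Things in the scene. Friction and masses are not known exactly. Their poses are not given: they have to be found in the camera images.
- plate: White-looking glass plate 200 x 200 x 4 mm held fast on a dark rubber mat 300 mm (its x) x 240 mm (its y) x 3 mm; neither moves. Origin: centre of the mat's underside, on the bench; z up, glass surface 7 mm above it. Its x axis points from the straightedge's side to the dots' side; yaw up to 70 degrees either way.
- dot_a (a point): Centre of a round black pen dot, 8 mm across, flat on the glass, near the plate's +y edge. The two dots lie 150 mm apart on a line roughly along the plate's y, 26 to 68 mm beyond the plate's centre.
- dot_b (a point): Centre of the other pen dot, the same, near the plate's -y edge.
- straightedge: Loose aluminium straightedge flat on the glass: 200 mm long (its y), 90 wide (x -90 to 0), 10 thick, about 0.45 kg, too wide to grip. Origin: middle of the working edge, underside; z up. That edge (x = 0) faces the dots, its front 10 mm bevelled to 3 mm thick, black graduations behind.
- weight: The big weight: steel cylinder 44 mm across and 42 high, with a neck and a round knob 28 mm across whose sides span 51 to 69 mm above the base; about 0.55 kg. Origin: centre of its underside; z up. At the start it stands on the glass in the straightedge's way. The -y half of the mat strip (50 mm wide) beyond the glass is free for it meanwhile.
- small_weight: Bystander: a small steel weight of the same shape, 26 mm across, 41 mm high, standing on the mat strip beyond the glass, on the strip's +y half (plate y 65 to 100 mm). Origin: centre of its underside.
- flask: Bystander: conical flask with rubber stopper, 80 mm across its base, 146 mm high. Origin: centre of its underside. Flask, beaker, reagent bottle and jar stand close beside the mat, two at each end of the straightedge, in any order.
- beaker: Bystander: glass beaker, 68 mm across, 85 mm high. Origin: centre of its underside.
- reagent_bottle: Bystander: amber bottle, 68 mm across, 130 mm high. Origin: centre of its underside.
- jar: Bystander: clear jar with white cap, 72 mm across, 100 mm high. Origin: centre of its underside.
- glass_cutter: Bystander: hand glass cutter lying beside the mat, 140 mm long (its x), 10 mm high. Origin: under its middle.
- felt_pen: Bystander: felt pen lying beyond the mat on the dots' side, 135 mm long (its x), 14 mm high. Origin: under its middle.
- rear (a point): Middle of the straightedge's rear long face, a plain upright face 10 mm high, opposite the working edge, on the underside (straightedge x = -90 mm); place to push. At the start it overhangs the glass by 13 to 33 mm, above the mat (the corners by 60 mm at most). A black rubber strip lies on top of the straightedge near this edge. It slides by friction only and stays where it is left.
There are look-alikes about, which are no part of the job. What is shaped like the weight but brown is not meant.

How it is judged:
By the outcome, as a careful person would: the job done as asked, in the order asked, and still so for the second after the job is handed in, with the robot touching nothing.
It also fails if it takes over 61 s, if anything falls off the work surface, if the arm or the gripper's body presses on something with over 40 N, if the wrist force passes 120 N, or if a joint passes its speed limit or range.

## Working session

There is one attempt and no reset: what is moved stays moved. The work goes in short steps, Python scripts to look and compute and a tool call to move; the robot and the scene stay as the last step left them, time stands still between calls to the robot, and variables do not carry over. Pictures are saved under pics/ and viewed, and the job is handed in when it is done.

Besides the shell and the picture viewer there is one more tool, called in YAML: its name, and indented under it one key for each argument. jog_arm: Moves the arm, as the interface text tells. Its arguments: {"type":"object","properties":{"translation":{"type":"array","items":{"type":"array","items":{"type":"number"}}},"spin":{"type":"array","items":{"type":"number"}},"hand":{"type":"array","items":{"type":"number"}},"grip_force":{"type":"number"}},"required":["translation","spin","hand"]}

```bash
ls; mkdir -p pics
cat > h.py <<'E'
import numpy as np, cv2
from cell import r
from scipy.spatial.transform import Rotation as R
def cam(name):
    p=r.camera_params(name)
    if name=="wrist":
        o=r.get_obs(); T=np.eye(4); T[:3,:3]=R.from_rotvec(o["orientation"]).as_matrix(); T[:3,3]=o["eef_pos"]
        W=T@np.array(p["T_tool_cam"])
    else: W=np.array(p["world_from_camera"])
    return np.array(p["mtx"]),p["k1"],W
def ray(c,u,v):
    K,k1,W=c
    q=cv2.undistortPoints(np.array([[[u,v]]],float),K,np.array([k1,0,0,0.]))[0,0]
    d=W[:3,:3]@np.array([q[0],-q[1],-1.]); return W[:3,3],d
def onz(c,u,v,z):
    o,d=ray(c,u,v); return o+d*(z-o[2])/d[2]
def proj(c,P):
    K,k1,W=c
    p=W[:3,:3].T@(np.array(P,float)-W[:3,3]); x,y=p[0]/-p[2],-p[1]/-p[2]
    s=1+k1*(x*x+y*y); return K[0,0]*x*s+K[0,2],K[1,1]*y*s+K[1,2]
def shot(name,f):
    c=cam(name); im=r.read_camera(name)[:,:,::-1].copy(); cv2.imwrite("pics/"+f,im); np.save("pics/"+f[:-4]+"_c.npy",np.array(c,dtype=object),allow_pickle=True); return c,im
def load(f):
    return tuple(np.load("pics/"+f[:-4]+"_c.npy",allow_pickle=True)),cv2.imread("pics/"+f)
E
python3 - <<'E'
from h import *
print(r.get_obs())
for n in("scene","side","wrist"):
    c,im=shot(n,n+"0.png"); print(n,c)
E
```

```text
pics
{'time': 0.0, 'joints': array([ 1.10107324e+00,  2.64750498e-01,  1.60541032e+00, -3.04730296e-05,
        1.27371723e+00, -3.68886811e-02]), 'dq': array([-7.19965877e-04, -8.40308541e-04,  1.09814117e-03, -7.60772223e-04,
        3.69919186e-04, -1.52940574e-05]), 'effort': array([ 8.72469791e-04, -5.15102828e+01, -3.67316973e+01,  1.26693408e-04,
        1.29546417e-02,  6.84704304e-06]), 'eef_pos': array([0.28279533, 0.61209191, 0.2379442 ]), 'orientation': array([-0.67446873, -3.0677782 ,  0.00348619]), 'wrist_force': array([ 0.08699582, -0.45099688,  0.85399472]), 'moment': array([-0.03239817, -0.01005184, -0.02277893]), 'width': 0.08562008907809877}
scene (array([[363.44248296,   0.        , 317.90840198],
       [  0.        , 363.44248296, 195.41696737],
       [  0.        ,   0.        ,   1.        ]]), -0.014710325500650864, array([[-0.49259363, -0.62096883,  0.60971241,  1.05147425],
       [ 0.87018877, -0.36038801,  0.33599401,  0.24403259],
       [ 0.01109123,  0.69607341,  0.71788495,  0.57937434],
       [ 0.        ,  0.        ,  0.        ,  1.        ]]))

[... 161 characters left out ...]
0.0031504415858146714, array([[-0.99684695,  0.06295801, -0.04829533,  0.54754049],
       [-0.07612566, -0.58711664,  0.80591497,  0.84609455],
       [ 0.02238381,  0.8070504 ,  0.59005815,  0.66927658],
       [ 0.        ,  0.        ,  0.        ,  1.        ]]))
wrist (array([[320.64555091,   0.        , 311.54993241],
       [  0.        , 320.64555091, 201.4084305 ],
       [  0.        ,   0.        ,   1.        ]]), -0.0017970401431979457, array([[ 0.41994337, -0.86548548, -0.27309786,  0.21365782],
       [ 0.90754668,  0.39962678,  0.12906378,  0.64369348],
       [-0.00256561, -0.30204854,  0.9532891 ,  0.37186155],
       [ 0.        ,  0.        ,  0.        ,  1.        ]]))
```

View pics/scene0.png

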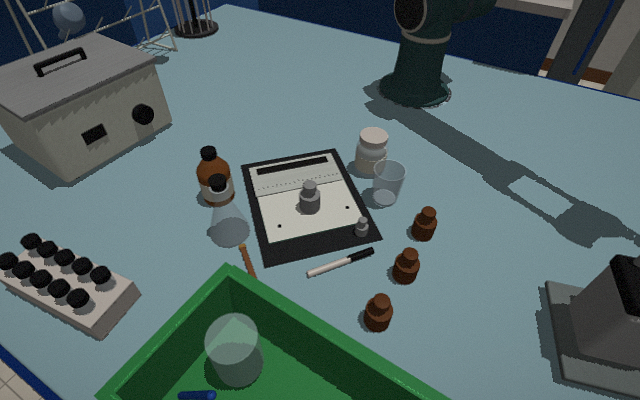

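View pics/side0.png

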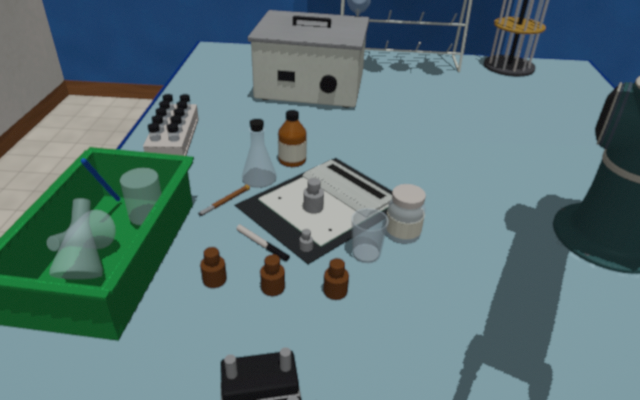

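View pics/wrist0.png

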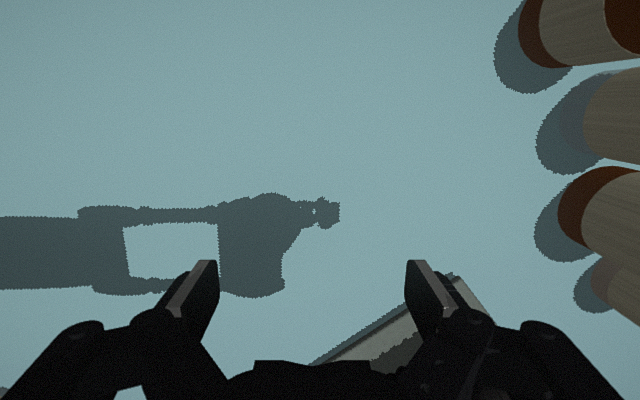

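The scene view shows the mat (corners about (243,164), (337,150), (382,238), (264,265)), dots at (280,226) and (347,207), the big weight at (310,198) and the small one at (362,227). Brown look-alikes are at (425,223), (406,265) and (378,312). I'll check the choice in close crops.

Run:
```python
from h import *
_,a=load("scene0.png"); cv2.imwrite("pics/sc_crop.png",cv2.resize(a[140:275,230:430],None,fx=4,fy=4,interpolation=cv2.INTER_CUBIC)[:560])
_,a=load("side0.png"); cv2.imwrite("pics/si_crop.png",cv2.resize(a[140:265,225:425],None,fx=4,fy=4,interpolation=cv2.INTER_CUBIC))
```

```text
(no output)
```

View pics/sc_crop.png

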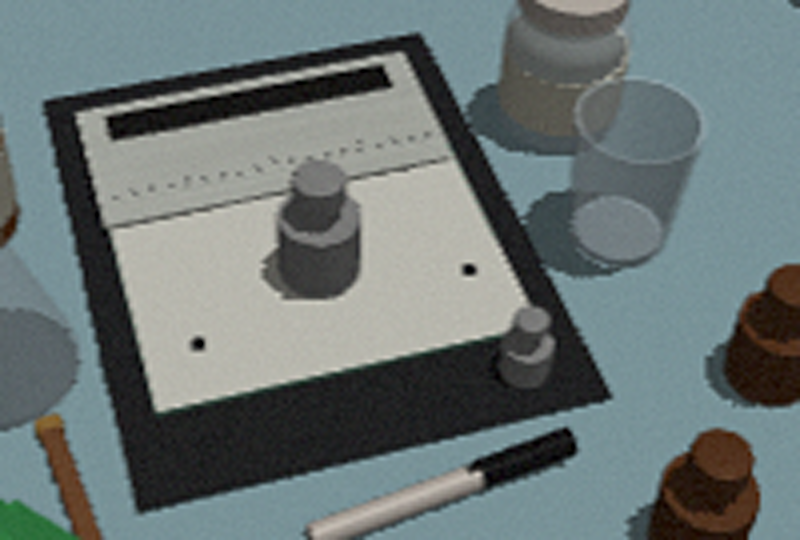

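View pics/si_crop.png

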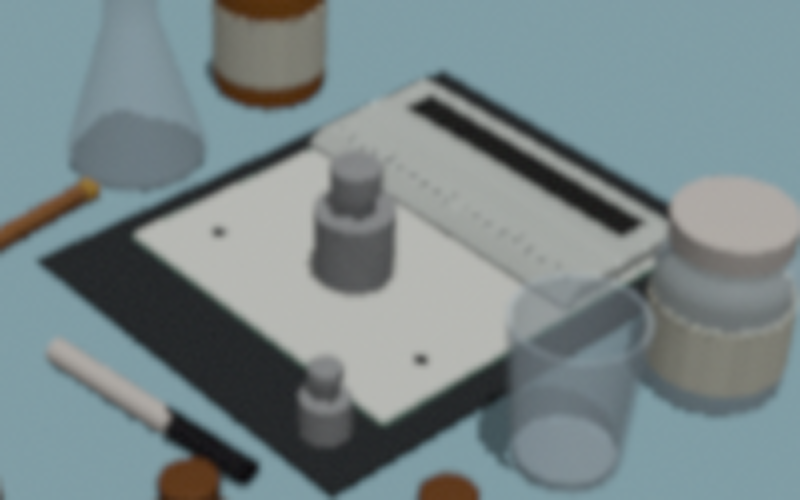

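The weight on the glass is grey steel, at scene pixel (310,198). The lookalikes off the mat are brown, so the steel one is the right choice. Now I'll measure.

```bash
cat > m0.py <<'E'
from h import *
sc,_=load("scene0.png"); si,_=load("side0.png")
def S(u,v): return (u+.5)/4-.5+230,(v+.5)/4-.5+140
def D(u,v): return (u+.5)/4-.5+225,(v+.5)/4-.5+140
mm=lambda p:np.round(np.array(p)*1e3,1)
print("dots sc",mm(onz(sc,*S(198,344),.007)),mm(onz(sc,*S(469,269),.007)))
print("dots si",mm(onz(si,*D(219,231),.007)),mm(onz(si,*D(420,359),.007)))
print("mat sc",[mm(onz(sc,*S(*p),.003))[:2] for p in((45,101),(418,33),(610,397),(140,511))])
print("mat si",[mm(onz(si,*D(*p),.003))[:2] for p in((40,262),(333,496),(443,70))])
print("edge sc",[mm(onz(sc,*S(*p),.010))[:2] for p in((106,228),(451,157))])
print("edge si",[mm(onz(si,*D(*p),.010))[:2] for p in((314,143),(568,303))])
print("rear corners top sc",[mm(onz(sc,*S(*p),.017))[:2] for p in((76,112),(401,52))])
print("rear si",[mm(onz(si,*D(*p),.017))[:2] for p in((430,80),(666,218))])
print("knob top sc",mm(onz(sc,*S(320,175),.079)),"base front centre",mm(onz(sc,*S(318,272),.007)))
print("knob top si",mm(onz(si,*D(356,165),.079)),mm(onz(si,*D(353,262),.007)))
print("small",mm(onz(sc,*S(533,318),.046)),mm(onz(si,*D(325,368),.046)))
E
python3 m0.py
```

```text
dots sc [679.1 -49.9   7. ] [564.   46.3   7. ]
dots si [678.2 -52.4   7. ] [564.   44.8   7. ]
mat sc [array([ 565.9, -235.8]), array([395.4, -72.8]), array([602.5, 143.8]), array([772.9, -19.6])]
mat si [array([769.9, -19.9]), array([599.1, 143.7]), array([ 564.7, -238.3])]
edge sc [array([ 638.4, -136.7]), array([494.,  -0.])]
edge si [array([ 634.8, -139. ]), array([489.9,  -4.8])]
rear corners top sc [array([ 576.4, -202.6]), array([432.9, -65.5])]
rear si [array([ 571.6, -203.4]), array([437. , -76.5])]
knob top sc [605.8 -20.7  79. ] base front centre [606.1 -22.2   7. ]
knob top si [602.6 -18.3  79. ] [603.8 -32.2   7. ]
small [610.3 100.7  46. ] [607.  103.2  46. ]
```

```bash
cat >> h.py <<'E'
# plate frame from mat corners
cs=np.array([(565.3,-237),(395.4,-72.8),(600.8,143.8),(771.4,-19.8)])/1e3
C=cs.mean(0); _x=(cs[3]-cs[0]+cs[2]-cs[1]); _x/=np.linalg.norm(_x); _y=np.array([-_x[1],_x[0]])
def toplate(p): d=np.array(p[:2])-C; return np.array([d@_x,d@_y])
def frplate(a,b): return C+a*_x+b*_y
E
python3 - <<'E'
from h import *
si,_=load("side0.png"); sc,_=load("scene0.png")
def D(u,v): return (u+.5)/4-.5+225,(v+.5)/4-.5+140
print("C",C,np.degrees(np.arctan2(_x[1],_x[0])) if 0 else np.degrees(np.arctan2(*(frplate(1,0)-C)[::-1])))
for n,p in dict(flask=onz(si,*D(137,150),0),bottle=onz(si,*D(270,65),0),beaker=onz(si,*D(565,450),.003),jar=onz(si,*D(728,205),.1), cutter=onz(si,*D(90,190),.01),pen1=onz(si,*D(60,352),.007),pen2=onz(si,*D(248,470),.007),dota=[.564,.0455],dotb=[.6785,-.051],w=[.604,-.023],s=[.608,.102],e1=[.6366,-.138],e2=[.492,-.0025],r1=[.574,-.203],r2=[.435,-.071]).items(): print(n,np.round(p,3),np.round(toplate(p)*1e3,1))
T=np.array(r.camera_params("wrist")["T_tool_cam"]);print(T.round(3))
E
```

```text
C [ 0.583225 -0.04645 ] 46.51117898487545
flask [ 0.737 -0.135  0.   ] [  41.2 -172.8]
bottle [ 0.671 -0.237  0.   ] [ -77.8 -195. ]
beaker [0.491 0.101 0.003] [ 43.7 168.2]
jar [0.421 0.027 0.1  ] [-58.4 168.2]
cutter [ 0.753 -0.079  0.01 ] [  93.7 -145.8]
pen1 [0.744 0.058 0.007] [186.2 -44.6]
pen2 [0.64  0.134 0.007] [170.2  83.4]
dota [0.564 0.046] [53.5 77.2]
dotb [ 0.678 -0.051] [ 62.3 -72.3]
w [ 0.604 -0.023] [31.3  1.1]
s [0.608 0.102] [124.8  84.2]
e1 [ 0.637 -0.138] [ -29.7 -101.7]
e2 [ 0.492 -0.002] [-30.9  96.4]
r1 [ 0.574 -0.203] [-119.9 -101. ]
r2 [ 0.435 -0.071] [-119.8   90.6]
[[-0.001  0.953  0.302  0.076]
 [ 1.     0.     0.001 -0.001]
 [ 0.001  0.302 -0.953 -0.134]
 [ 0.     0.     0.     1.   ]]
```

jog_arm:
  translation:
    - [-3.1, -2.45, 0]
    - [-3.1, -2.45, 0]
    - [-3.1, -2.45, 0]
    - [-3.1, -2.45, 0]
    - [-3.1, -2.45, 0]
    - [-3.1, -2.45, 0]
    - [-3.1, -2.45, 0]
    - [-3.1, -2.45, 0]
  spin: [0, 0, 0, 0, 0, 0, 0, 0]
  hand: [0, 0, 0, 0, 0, 0, 0, 0]

```text
time: 0.82
eef_pos: [0.4263, 0.3289, 0.239]
orientation: [-0.674, -3.068, 0.0]
wrist_force: [-0.3, 0.8, 0.8]
width: 0.0854
```

jog_arm:
  translation:
    - [-3.1, -2.45, 0]
    - [-3.1, -2.45, 0]
    - [-3.1, -2.45, 0]
    - [-3.1, -2.45, 0]
    - [-3.1, -2.45, 0]
    - [-3.1, -2.45, 0]
    - [-3.1, -2.45, 0]
    - [-3.1, -2.45, 0]
  spin: [0, 0, 0, 0, 0, 0, 0, 0]
  hand: [0, 0, 0, 0, 0, 0, 0, 0]

```text
time: 1.48
eef_pos: [0.5692, 0.0469, 0.2391]
orientation: [-0.675, -3.068, -0.0]
wrist_force: [-0.1, 1.0, -0.3]
width: 0.0854
```

jog_arm:
  translation:
    - [-3.1, -2.45, 0]
    - [-2, -2, 0]
    - [0, 0, 0]
    - [0, 0, 0]
    - [0, 0, 0]
    - [0, 0, 0]
    - [0, 0, 0]
    - [0, 0, 0]
  spin: [0, 0, 0.12, 0.12, 0.12, 0.12, 0.12, 0.12]
  hand: [0, 0, 0, 0, 0, 0, 0, 0]

```text
time: 2.15
eef_pos: [0.5963, -0.013, 0.2388]
orientation: [-1.72, -2.628, 0.001]
wrist_force: [0.7, 0.2, 0.2]
width: 0.0856
```

jog_arm:
  translation:
    - [0, 0, 0]
    - [0, 0, 0]
    - [0, 0, 0]
    - [0, 0, 0]
    - [0, 0, 0]
    - [0, 0, 0]
    - [0, 0, 0]
    - [0, 0, 0]
  spin: [0.12, 0.12, 0.12, 0.12, 0.12, 0.12, 0.12, 0.12]
  hand: [0, 0, 0, 0, 0, 0, 0, 0]

```text
time: 2.82
eef_pos: [0.5963, -0.0129, 0.2389]
orientation: [-2.739, -1.537, 0.001]
wrist_force: [0.2, 0.9, 0.8]
width: 0.0854
```

jog_arm:
  translation:
    - [0, 0, 0]
    - [0, 0, 0]
  spin: [0.1, 0.05]
  hand: [0, 0]

```text
time: 2.98
eef_pos: [0.5963, -0.0129, 0.2388]
orientation: [-2.846, -1.33, 0.001]
wrist_force: [0.2, 0.4, -0.3]
width: 0.0855
```

Run:
```python
from h import *
shot("wrist","w1.png"); print(r.get_obs()["joints"].round(2), r.get_obs()["time"])
```

```text
[-0.06  0.12  1.78  0.    1.25  0.63] 3.0333
```

View pics/w1.png

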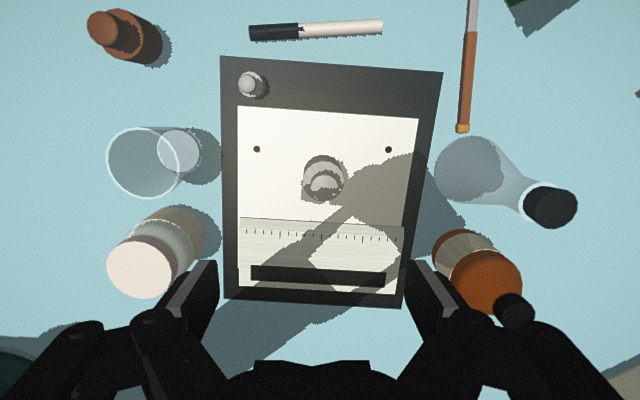

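Wrist view: dots at (257,149) and (388,150), working edge from (238,218) to (404,226), big weight at (324,180), small weight at (252,84), and the strip's −y half (right) free near (390,85).

Run:
```python
from h import *
_,a=load("w1.png"); cv2.imwrite("pics/w1c.png",cv2.resize(a[50:315,215:450],None,fx=2.26,fy=2.26,interpolation=cv2.INTER_CUBIC))
c,im=load("w1.png")
g=cv2.cvtColor(im,cv2.COLOR_BGR2GRAY)
m=(g<90).astype(np.uint8); n,l,s,ce=cv2.connectedComponentsWithStats(m)
for i in range(1,n):
    if 10<s[i,4]<90 and 110<ce[i,1]<220 and 235<ce[i,0]<420: p=onz(c,*ce[i],.007); print("dot",s[i],ce[i].round(1),(p*1e3).round(1),(toplate(p)*1e3).round(1))
```

```text
dot [254 146   5   5  19] [256.2 148.4] [564.6  45.1   7. ] [53.6 76.6]
dot [386 147   6   6  26] [388.2 149.2] [679. -52.   7.] [ 61.9 -73.3]
```

View pics/w1c.png

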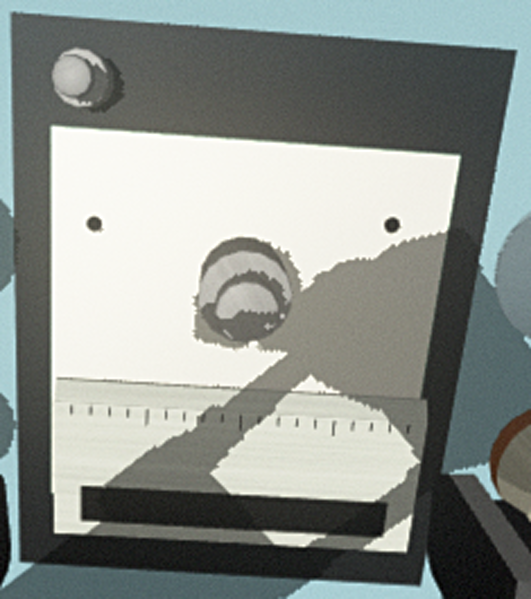

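```bash
cat >> h.py <<'E'
def pr(l,p): print(l,(np.array(p)*1e3).round(1),"plate",(toplate(p)*1e3).round(1))
def delta(p):
    o=r.get_obs(); M=R.from_rotvec(o["orientation"]).as_matrix()
    return (M.T@(np.array(p)-o["eef_pos"])*100).round(2), "tool x yaw", np.degrees(np.arctan2(M[1,0],M[0,0])).round(2)
E
python3 - <<'E'
from h import *
c,_=load("w1.png")
f=lambda u,v:(215+(u+.5)/2.26-.5,50+(v+.5)/2.26-.5)
pr("cyl top",onz(c,*f(246,285),.049)); pr("knob",onz(c,*f(248,307),.067)); 
for n,p,z in(("e1",(57,378),.010),("e2",(426,401),.010),("r1",(54,534),.017),("r2",(407,552),.017),("strip",(81,486),.018),("strip",(81,520),.018),("strip",(386,503),.018),("strip",(385,536),.018),("glass",(50,127),.007),("glass",(460,155),.007),("mat",(13,13),.003),("mat",(515,50),.003),("mat",(421,583),.003),("small",(72,76),.046)): pr(n,onz(c,*f(*p),z))
print(delta([.604,-.021,.062]))
E
```

```text
cyl top [608.  -20.3  49. ] plate [36.1  0. ]
knob [604.7 -24.8  67. ] plate [30.5 -0.6]
e1 [494.   -2.7  10. ] plate [-29.7  94.9]
e2 [ 637.2 -139.9   10. ] plate [ -30.6 -103.5]
r1 [430.8 -68.3  17. ] plate [-120.8   95.6]
r2 [ 576.1 -205.2   17. ] plate [-120.1 -104.1]
strip [463.7 -55.7  18. ] plate [-89.   80.4]
strip [449.1 -71.2  18. ] plate [-110.2   80.3]
strip [ 585.6 -171.5   18. ] plate [-89.1 -87.8]
strip [ 572.9 -188.1   18. ] plate [-109.9  -90. ]
glass [579.9  92.6   7. ] plate [98.6 98.2]
glass [724.5 -45.6   7. ] plate [  97.8 -101.9]
mat [601.5 141.2   3. ] plate [148.7 115.9]
mat [772.7 -23.2   3. ] plate [ 147.2 -121.5]
mat [ 567.3 -238.     3. ] plate [-149.9 -120.2]
small [608.6  96.5  46. ] plate [121.2  80. ]
(array([-0.12,  1.13, 17.68]), 'tool x yaw', np.float64(50.06))
```

jog_arm:
  translation:
    - [-0.14, 1.25, 3.0]
    - [0, 0, 3.5]
    - [0, 0, 3.5]
    - [0, 0, 3.5]
    - [0, 0, 2.2]
    - [0, 0, 1.0]
    - [0, 0, 1.0]
    - [0, 0, 0]
  spin: [0, 0, 0, 0, 0, 0, 0, 0]
  hand: [0, 0, 0, 0, 0.3, 0.3, 0.3, 0.3]

```text
time: 3.7
eef_pos: [0.6044, -0.0219, 0.0607]
orientation: [-2.842, -1.337, 0.004]
wrist_force: [-0.6, -0.1, 0.3]
width: 0.0597
```

Run:
```python
from h import *
shot("wrist","w2.png"); shot("side","s2.png")
_,a=load("s2.png"); cv2.imwrite("pics/s2c.png",cv2.resize(a[100:265,225:425],None,fx=3,fy=3,interpolation=cv2.INTER_CUBIC))
```

```text
(no output)
```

View pics/w2.png

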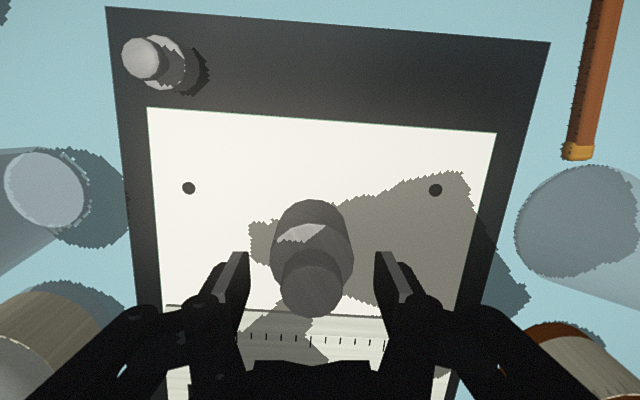

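View pics/s2c.png

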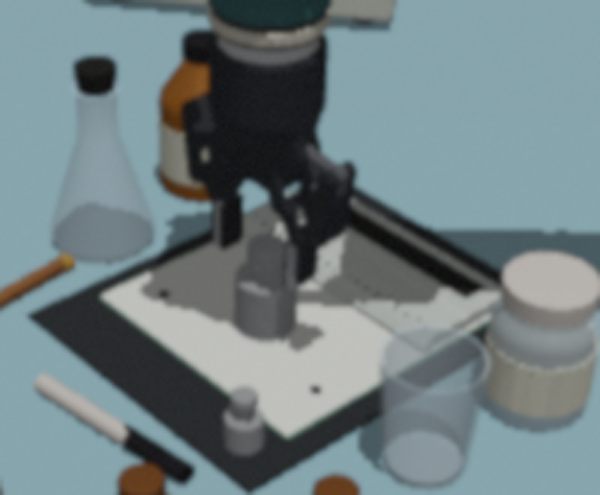

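The wrist view shows the knob at (312,290), centred between the pads. Closing now.

jog_arm:
  translation:
    - [0, 0, 0]
    - [0, 0, 0]
    - [0, 0, 0]
    - [0, 0, 0]
    - [0, 0, 0]
    - [0, 0, 0]
  spin: [0, 0, 0, 0, 0, 0]
  hand: [1, 1, 1, 1, 1, 1]
  grip_force: 50

```text
time: 4.3
eef_pos: [0.6064, -0.0217, 0.0643]
orientation: [2.842, 1.336, 0.004]
wrist_force: [-2.1, 2.3, 6.0]
width: 0.0257
```

Run:
```python
from h import *
p=frplate(.124,-.055); print(p,delta([p[0],p[1],.06]))
```

```text
[0.70846639 0.00566136] (array([8.62, 6.12, 0.46]), 'tool x yaw', np.float64(50.35))
```

jog_arm:
  translation:
    - [0, 0, -0.5]
    - [0, 0, -0.5]
    - [0, 0, -0.5]
    - [0, 0, -0.5]
  spin: [0, 0, 0, 0]
  hand: [1, 1, 1, 1]

```text
time: 4.63
eef_pos: [0.6046, -0.022, 0.082]
orientation: [-2.843, -1.336, 0.002]
wrist_force: [-0.1, 0.3, -5.6]
width: 0.0258
```

Run:
```python
from h import *
shot("scene","c3.png"); shot("side","s3.png")
_,a=load("s3.png"); _,b=load("c3.png")
cv2.imwrite("pics/s3c.png",np.hstack([cv2.resize(a[140:240,250:350],None,fx=4,fy=4,interpolation=cv2.INTER_CUBIC),cv2.resize(b[130:230,260:360],None,fx=4,fy=4,interpolation=cv2.INTER_CUBIC)]))
```

```text
(no output)
```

View pics/s3c.png

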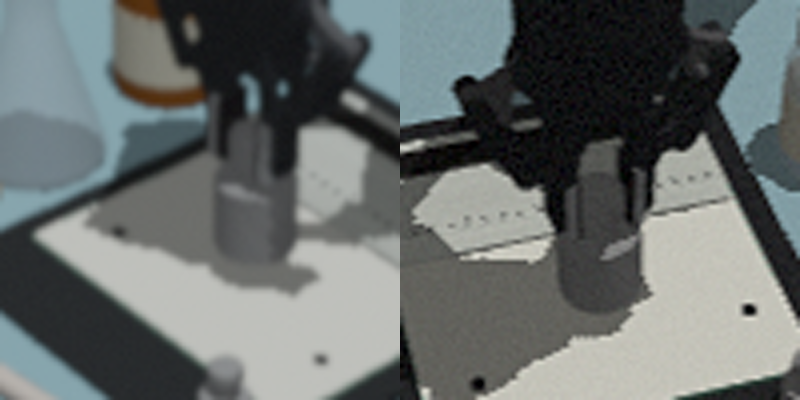

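jog_arm:
  translation:
    - [1.5, 1.0, 0]
    - [2.6, 1.9, 0]
    - [2.6, 1.9, 0]
    - [2.06, 1.44, 0]
    - [0, 0, 0.6]
    - [0, 0, 0.6]
    - [0, 0, 0.5]
    - [0, 0, 0]
  spin: [0, 0, 0, 0, 0, 0, 0, 0]
  hand: [1, 1, 1, 1, 1, 1, 1, 1]

```text
time: 5.4
eef_pos: [0.7067, 0.0056, 0.0624]
orientation: [-2.841, -1.335, 0.007]
wrist_force: [-0.4, 0.7, -7.4]
width: 0.0255
```

Run:
```python
from h import *
shot("scene","c4.png"); shot("side","s4.png")
_,a=load("s4.png"); _,b=load("c4.png")
pr("tcp",r.get_obs()["eef_pos"])
cv2.imwrite("pics/s4c.png",np.hstack([cv2.resize(a[150:250,220:320],None,fx=4,fy=4,interpolation=cv2.INTER_CUBIC),cv2.resize(b[175:275,240:340],None,fx=4,fy=4,interpolation=cv2.INTER_CUBIC)]))
```

```text
tcp [707.5   5.4  64. ] plate [123.1 -54.4]
```

View pics/s4c.png

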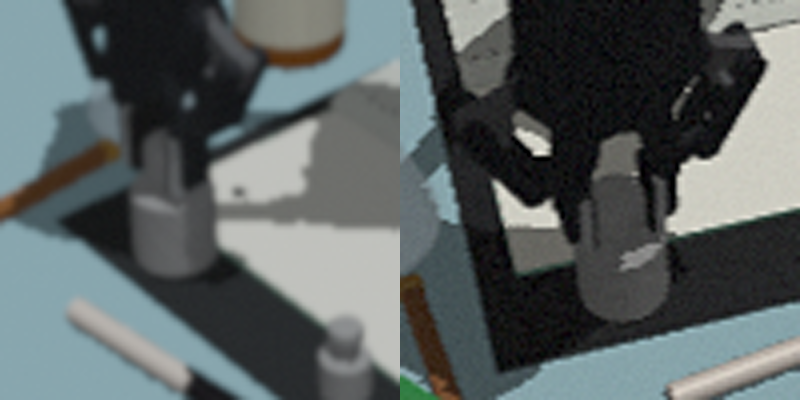

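Run:
```python
from h import *
c,_=load("s4.png"); d,_=load("c4.png")
for z in(.003,.007):
  pr("side",onz(c,220+174/4,150+260/4,z)); pr("scene",onz(d,240+222.5/4,175+298/4,z))
  pr("side bottom",onz(c,220+172/4,150+278/4,z)); pr("scene bottom",onz(d,240+224/4,175+320/4,z))
```

```text
side [703.6   7.4   3. ] plate [122.  -50.3]
scene [710.    8.7   3. ] plate [127.3 -54.1]
side bottom [702.3  22.4   3. ] plate [131.9 -39. ]
scene bottom [720.5  16.1   3. ] plate [139.8 -56.6]
side [702.7  12.5   7. ] plate [125.  -46.1]
scene [712.4  10.3   7. ] plate [130.1 -54.7]
side bottom [701.4  27.3   7. ] plate [134.8 -35. ]
scene bottom [722.8  17.6   7. ] plate [142.6 -57.2]
```

jog_arm:
  translation:
    - [0, 0, 0.25]
    - [0, 0, 0.15]
    - [0, 0, 0.1]
    - [0, 0, 0]
  spin: [0, 0, 0, 0]
  hand: [1, 1, 1, 1]

```text
time: 5.83
eef_pos: [0.7093, 0.0055, 0.0607]
orientation: [2.843, 1.336, 0.0]
wrist_force: [0.3, -0.2, -4.7]
width: 0.026
```

jog_arm:
  translation:
    - [0, 0, 0.1]
    - [0, 0, 0.1]
    - [0, 0, 0]
  spin: [0, 0, 0]
  hand: [1, 1, 1]

```text
time: 6.08
eef_pos: [0.7098, 0.006, 0.0604]
orientation: [2.843, 1.336, 0.002]
wrist_force: [-3.6, 1.2, 4.8]
width: 0.0262
```

jog_arm:
  translation:
    - [0, 0, 0]
    - [0, 0, 0]
    - [0, 0, 0]
    - [0, 0, 0]
    - [0, 0, -2]
    - [0, 0, -3]
    - [0, 0, -4]
    - [0, 0, -3]
  spin: [0, 0, 0, 0, 0, 0, 0, 0]
  hand: [0.5, 0.3, 0.3, 0.3, 0.3, 0.3, 0.3, 0.3]

```text
time: 6.75
eef_pos: [0.7098, 0.0055, 0.1805]
orientation: [2.843, 1.336, 0.002]
wrist_force: [0.5, 0.5, 0.8]
width: 0.0599
```

Run:
```python
from h import *
shot("wrist","w5.png")
e=frplate(-.175,0); e2=frplate(-.16,0); print(r.get_obs()["eef_pos"],e,delta([e[0],e[1],.2]))
```

```text
[0.7139231  0.00542785 0.18898896] [ 0.46278772 -0.17341402] (array([-29.79,  -7.91,  -1.43]), 'tool x yaw', np.float64(50.35))
```

View pics/w5.png

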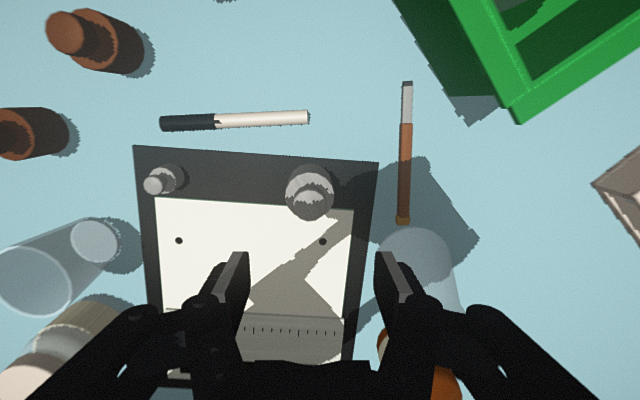

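The weight stands upright on the strip at (310,190), clear of the glass. Next I'll go behind the rear edge and line the tool up with the straightedge.

jog_arm:
  translation:
    - [0, 0, 0]
    - [-3.62, -0.66, 0]
    - [-3.62, -0.66, 0]
    - [-3.62, -0.66, 0]
    - [-3.62, -0.66, 0]
    - [-3.62, -0.66, 0]
    - [-3.62, -0.66, 0]
    - [-3.62, -0.66, 0]
  spin: [0.065, 0, 0, 0, 0, 0, 0, 0]
  hand: [0, 0, 0, 0, 0, 0, 0, 0]

```text
time: 7.47
eef_pos: [0.5003, -0.1477, 0.1782]
orientation: [2.884, 1.244, 0.001]
wrist_force: [0.5, -0.6, 0.6]
width: 0.0853
```

jog_arm:
  translation:
    - [-3.62, -0.66, 0]
    - [0, 0, 0]
    - [0, 0, 0]
  spin: [0, 0, 0]
  hand: [0, 0, 0]

```text
time: 7.72
eef_pos: [0.4709, -0.1696, 0.1784]
orientation: [2.887, 1.238, 0.001]
wrist_force: [0.7, -0.2, 0.9]
width: 0.0851
```

Run:
```python
from h import *
shot("wrist","w6.png"); pr("tcp",r.get_obs()["eef_pos"]); print(delta([0,0,0])[1:], r.get_obs()["joints"])
```

```text
tcp [ 472.  -169.1  178.6] plate [-165.5   -3.7]
('tool x yaw', np.float64(46.52)) [-3.93919101e-01 -1.93770175e-02  2.03605255e+00  4.07601301e-04
  1.12353050e+00  3.64801083e-01]
```

View pics/w6.png

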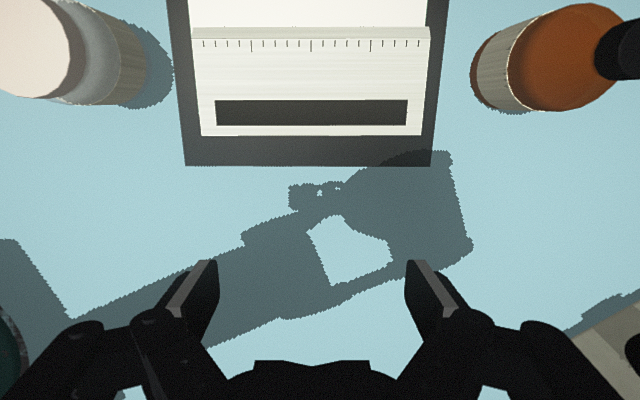

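Run:
```python
from h import *
c,_=load("w6.png")
for u,v,z in((201,136,.017),(422,136,.017),(190,27,.010),(430,27,.010),(192,39,.017),(430,39,.017)): pr("",onz(c,u,v,z))
```

```text
[430.9 -68.5  17. ] plate [-120.8   95.3]
 [ 576.1 -206.8   17. ] plate [-121.2 -105.2]
 [491.3  -1.8  10. ] plate [-30.9  97.4]
 [ 638.  -141.4   10. ] plate [ -31.2 -105.1]
 [486.3 -11.4  17. ] plate [-41.2  94.4]
 [ 629.9 -148.    17. ] plate [ -41.6 -103.7]
```

jog_arm:
  translation:
    - [2.0, 0, 3]
    - [0, 0, 3.5]
    - [0, 0, 3.5]
    - [0, 0, 3.0]
    - [0, 0, 2.0]
    - [0, 0, 0.3]
    - [0, 0, 0]
    - [0, 0, 0]
  spin: [0, 0, 0, 0, 0, 0, 0, 0]
  hand: [0, 0, 0, 0, 0, 0, 0, 0]

```text
time: 8.43
eef_pos: [0.4874, -0.1539, 0.0261]
orientation: [2.884, 1.244, 0.002]
wrist_force: [-0.2, -1.0, 0.2]
width: 0.0849
```

jog_arm:
  translation:
    - [0, 0, 0.4]
    - [0, 0, 0.3]
    - [0, 0, 0.3]
    - [0, 0, 0]
  spin: [0, 0, 0, 0]
  hand: [0, 0, 0, 0]

```text
time: 8.77
eef_pos: [0.4859, -0.1541, 0.0155]
orientation: [2.885, 1.243, 0.001]
wrist_force: [-0.4, -0.0, -0.4]
width: 0.0855
```

Run:
```python
from h import *
c,im=shot("scene","c7.png"); c2,i2=shot("side","s7.png"); 
cv2.imwrite("pics/c7c.png",np.hstack([cv2.resize(im[100:200,235:335],None,fx=4,fy=4,interpolation=cv2.INTER_CUBIC),cv2.resize(i2[110:210,300:400],None,fx=4,fy=4,interpolation=cv2.INTER_CUBIC)]))
```

```text
(no output)
```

View pics/c7c.png

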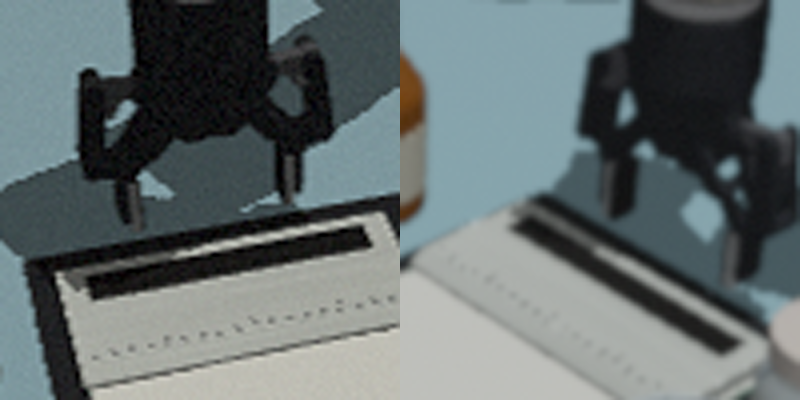

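jog_arm:
  translation:
    - [0, 0, 0.4]
    - [0, 0, 0.3]
    - [0, 0, 0.2]
    - [0, 0, 0]
  spin: [0, 0, 0, 0]
  hand: [0, 0, 0, 0]

```text
time: 9.2
eef_pos: [0.4851, -0.1539, 0.0056]
orientation: [-2.884, -1.243, 0.001]
wrist_force: [0.5, 0.5, 0.1]
width: 0.0854
```

jog_arm:
  translation:
    - [0, 0, 0.2]
    - [0, 0, 0.1]
    - [0, 0, 0]
  spin: [0, 0, 0]
  hand: [0, 0, 0]

```text
time: 9.45
eef_pos: [0.4856, -0.154, 0.003]
orientation: [-2.885, -1.243, 0.001]
wrist_force: [-0.4, -0.1, -0.1]
width: 0.0853
```

jog_arm:
  translation:
    - [0, 0, 0.15]
    - [0, 0, 0.15]
    - [0, 0, 0]
  spin: [0, 0, 0]
  hand: [0, 0, 0]

```text
time: 9.7
eef_pos: [0.4856, -0.154, 0.0]
orientation: [-2.885, -1.243, 0.001]
wrist_force: [-0.6, -0.8, 1.5]
width: 0.0854
```

jog_arm:
  translation:
    - [0, 0, 0.1]
    - [0, 0, 0.1]
    - [0, 0, 0]
  spin: [0, 0, 0]
  hand: [0, 0, 0]

```text
time: 9.95
eef_pos: [0.4856, -0.154, -0.0019]
orientation: [-2.885, -1.243, 0.0]
wrist_force: [-0.1, -0.7, -1.1]
width: 0.0854
```

jog_arm:
  translation:
    - [0, 0, 0.15]
    - [0, 0, 0]
  spin: [0, 0]
  hand: [0, 0]

```text
time: 10.12
eef_pos: [0.4858, -0.1541, -0.0022]
orientation: [-2.885, -1.243, 0.001]
wrist_force: [-4.5, 1.8, 10.3]
width: 0.0856
```

jog_arm:
  translation:
    - [0, 0, -0.5]
    - [0, 0, -0.4]
    - [0.5, 0, 0]
    - [0.5, 0, 0]
    - [0.3, 0, 0]
    - [0.3, 0, 0]
    - [0, 0, 0]
  spin: [0, 0, 0, 0, 0, 0, 0]
  hand: [0, 0, 0, 0, 0, 0, 0]

```text
time: 10.7
eef_pos: [0.4969, -0.1422, 0.0057]
orientation: [2.884, 1.245, -0.001]
wrist_force: [-0.9, -1.8, 1.5]
width: 0.0853
```

Run:
```python
from h import *
shot("wrist","w8.png"); pr("tcp",r.get_obs()["eef_pos"])
```

```text
tcp [ 496.8 -142.2    5.6] plate [-129.    -3.2]
```

View pics/w8.png

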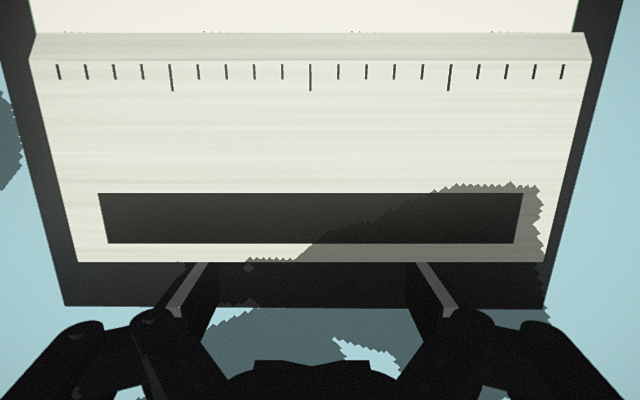

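Wrist view: the working edge is level at v=33 (u 35–588), the rear edge level at v=262, with both fingers at it. Pushing.

jog_arm:
  translation:
    - [0.3, 0, 0]
    - [0.5, 0, 0]
    - [0.5, 0, 0]
    - [0.5, 0, 0]
    - [0.5, 0, 0]
    - [0.5, 0, 0]
    - [0.5, 0, 0]
    - [0.5, 0, 0]
  spin: [0, 0, -0.008, -0.008, -0.008, -0.008, -0.008, -0.008]
  hand: [0, 0, 0, 0, 0, 0, 0, 0]

```text
time: 11.42
eef_pos: [0.5226, -0.114, 0.0057]
orientation: [-2.854, -1.313, 0.0]
wrist_force: [-1.3, -3.3, 0.9]
width: 0.0855
```

jog_arm:
  translation:
    - [0.5, 0, 0]
    - [0.5, 0, 0]
    - [0.5, 0, 0]
    - [0.4, 0, 0]
    - [0.3, 0, 0]
    - [0.2, 0, 0]
    - [0, 0, 0]
    - [0, 0, 0]
  spin: [-0.007, 0, 0, 0, 0, 0, 0, 0]
  hand: [0, 0, 0, 0, 0, 0, 0, 0]

```text
time: 12.08
eef_pos: [0.5384, -0.0956, 0.0058]
orientation: [-2.85, -1.322, -0.002]
wrist_force: [-1.3, -1.9, -0.5]
width: 0.0853
```

Run:
```python
from h import *
shot("wrist","w9.png"); pr("tcp",r.get_obs()["eef_pos"]); print(delta([0,0,0])[1:])
```

```text
tcp [538.5 -95.7   5.9] plate [-66.5  -1.4]
('tool x yaw', np.float64(49.76))
```

View pics/w9.png

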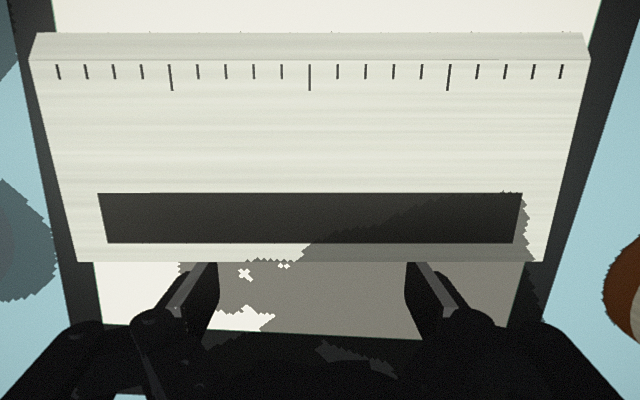

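Run:
```python
from h import *
c,im=load("w9.png")
pa=np.array([.5645,.0452]); pb=np.array([.6788,-.0515]); t=(pa-pb)/np.linalg.norm(pa-pb); n=np.array([t[1],-t[0]])
for u in(100,200,300,400,500):
    g=im[:,u].astype(float).sum(1); p=onz(c,u,32.5,.010)
    print(u,(p*1e3).round(1),"short of dot line mm",((pa-p[:2])@n*1e3).round(2))
print(np.degrees(np.arctan2(n[1],n[0])))
```

```text
100 [545.5  29.7  10. ] short of dot line mm 24.09
200 [573.2   6.2  10. ] short of dot line mm 24.14
300 [601.  -17.3  10. ] short of dot line mm 24.17
400 [628.7 -40.8  10. ] short of dot line mm 24.18
500 [656.5 -64.3  10. ] short of dot line mm 24.16
49.768136182363726
```

jog_arm:
  translation:
    - [0.4, 0, 0]
    - [0.5, 0, 0]
    - [0.4, 0, 0]
    - [0.3, 0, 0]
    - [0.2, 0, 0]
    - [0.1, 0, 0]
    - [0, 0, 0]
    - [0, 0, 0]
  spin: [0, 0, 0, 0, 0, 0, 0, 0]
  hand: [0, 0, 0, 0, 0, 0, 0, 0]

```text
time: 12.8
eef_pos: [0.5504, -0.0814, 0.0058]
orientation: [-2.85, -1.322, -0.001]
wrist_force: [-1.6, -1.2, 0.3]
width: 0.0854
```

Run:
```python
from h import *
c,im=shot("wrist","w10.png"); pr("tcp",r.get_obs()["eef_pos"]); print(delta([0,0,0])[1:])
shot("scene","c10.png")
_,b=load("c10.png")
cv2.imwrite("pics/w10c.png",np.vstack([im[:60],cv2.resize(b[160:250,250:390],(640,411),interpolation=cv2.INTER_CUBIC)]))
```

```text
tcp [550.4 -81.4   5.8] plate [-47.9  -0.3]
('tool x yaw', np.float64(49.77))
```

View pics/w10c.png

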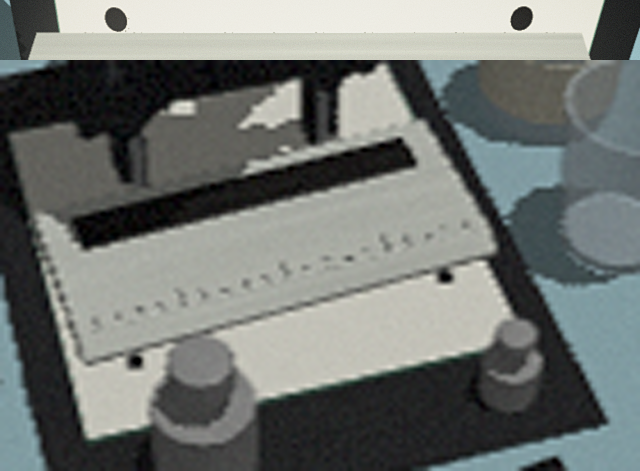

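Dots are now just ahead of the edge, at wrist (116,19) and (521,18), with the edge at v=33.

```bash
cat > ed.py <<'E'
from h import *
import sys
def gap(f):
    c,im=load(f); g=cv2.cvtColor(im,cv2.COLOR_BGR2GRAY).astype(float)
    n,l,s,ce=cv2.connectedComponentsWithStats((g[:60]<110).astype(np.uint8))
    d=[ce[i] for i in range(1,n) if 60<s[i,4]<900 and 60<ce[i,0]<580 and s[i,0]>0 and s[i,2]<50]
    # edge: strongest brightness drop v in 28..38 for columns away from dots
    E=[]
    for u in range(150,490,5):
        col=g[26:42,u-2:u+3].mean(1); k=np.argmin(np.diff(col)); E.append((u,26.5+k))
    E=np.array(E); k=np.polyfit(E[:,0],E[:,1],1); k=np.polyfit(*E[abs(E[:,1]-np.polyval(k,E[:,0]))<2].T,1)
    a,b=[onz(c,u,np.polyval(k,u),.010)[:2] for u in(100,540)]
    t=(b-a)/np.linalg.norm(b-a); nn=np.array([-t[1],t[0]])
    for q in d:
        p=onz(c,*q,.007)[:2]; print("dot",q.round(1),"ahead of edge mm",((p-a)@nn*1e3).round(2)); pr("",p)
    print("edge v",np.polyval(k,[100,300,540]).round(2),"yaw",np.degrees(np.arctan2(nn[1],nn[0])).round(2))
    return c,im
if __name__=="__main__": gap(sys.argv[1])
E
python3 ed.py w10.png
```

```text
dot [521.2  18.1] ahead of edge mm 5.25
 [678.6 -51.5] plate [ 61.9 -72.7]
dot [115.6  19.1] ahead of edge mm 5.0
 [564.4  44.7] plate [53.1 76.4]
edge v [32.57 32.44 32.28] yaw 49.78
```

jog_arm:
  translation:
    - [0.15, 0, 0]
    - [0.15, 0, 0]
    - [0.1, 0, 0]
    - [0.05, 0, 0]
    - [0, 0, 0]
    - [0, 0, 0]
  spin: [0, 0, 0, 0, 0, 0]
  hand: [0, 0, 0, 0, 0, 0]

```text
time: 13.4
eef_pos: [0.5531, -0.0782, 0.0058]
orientation: [-2.85, -1.322, 0.0]
wrist_force: [-3.4, -3.2, 2.7]
width: 0.0854
```

```bash
python3 - <<'E'
from h import *
c,im=shot("wrist","w11.png"); cv2.imwrite("pics/w11c.png",cv2.resize(im[:60],None,fx=1.25,fy=4))
E
python3 ed.py w11.png
```

```text
dot [520.3  26.1] ahead of edge mm 2.61
 [679.6 -50.4] plate [ 63.4 -72.6]
dot [117.   26.7] ahead of edge mm 2.49
 [565.5  45.9] plate [54.8 76.4]
edge v [32.55 32.46 32.36] yaw 49.77
```

View pics/w11c.png

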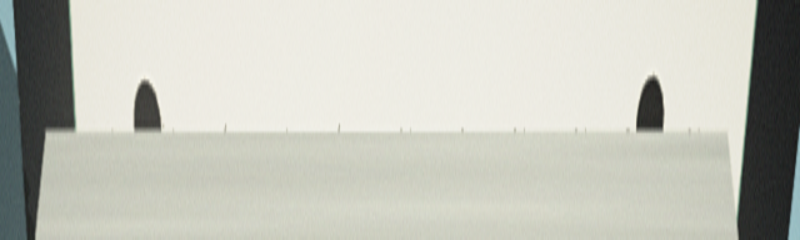

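Both dots are half covered equally, with the edge about 0.8 mm short of their centres and parallel to their line. I'll back off, rise and check from above.

jog_arm:
  translation:
    - [-0.5, 0, 0]
    - [-1, 0, 0]
    - [-1, 0, 0]
    - [0, 0, -3]
    - [0, 0, -4]
    - [0, 0, -4]
    - [0, 0, -4]
    - [0, 0, -2]
  spin: [0, 0, 0, 0, 0, 0, 0, 0]
  hand: [0, 0, 0, 0, 0, 0, 0, 0]

```text
time: 14.12
eef_pos: [0.5391, -0.0983, 0.1814]
orientation: [2.846, 1.319, 0.01]
wrist_force: [0.5, 0.3, 0.8]
width: 0.0853
```

jog_arm:
  translation:
    - [3, 0, 0]
    - [3, 0, 0]
    - [3, 0, 0]
    - [0, 0, 0]
    - [0, 0, 0]
  spin: [0, 0, 0, 0, 0]
  hand: [0, 0, 0, 0, 0.3]

```text
time: 14.53
eef_pos: [0.5952, -0.028, 0.1755]
orientation: [-2.848, -1.325, -0.0]
wrist_force: [-1.2, -1.5, -0.5]
width: 0.0754
```

Run:
```python
from h import *
c,im=shot("wrist","w12.png"); pr("tcp",r.get_obs()["eef_pos"]); print(delta([.7098,.006,.0605]))
```

```text
tcp [594.5 -28.7 175.3] plate [20.6  4.1]
(array([10.1 ,  6.58, 11.47]), 'tool x yaw', np.float64(49.82))
```

View pics/w12.png

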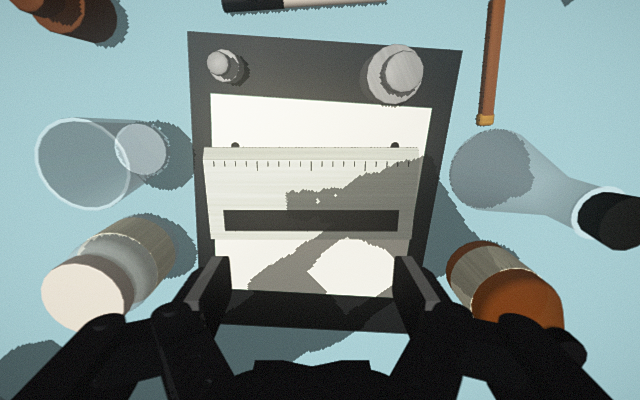

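jog_arm:
  translation:
    - [3.4, 2.2, 0]
    - [3.4, 2.2, 0]
    - [3.3, 2.18, 0]
    - [0, 0, 3]
    - [0, 0, 4]
    - [0, 0, 3]
    - [0, 0, 1.35]
    - [0, 0, 0]
  spin: [0, 0, 0, 0, 0, 0, 0, 0]
  hand: [0.3, 0.3, 0.3, 0.3, 0.3, 0.3, 0.3, 0.3]

```text
time: 15.25
eef_pos: [0.7057, 0.005, 0.0566]
orientation: [-2.847, -1.319, 0.015]
wrist_force: [-0.8, 1.1, -0.4]
width: 0.0597
```

jog_arm:
  translation:
    - [0, 0, 0]
    - [0, 0, 0]
    - [0, 0, 0]
    - [0, 0, 0]
    - [0, 0, 0]
    - [0, 0, 0]
  spin: [0, 0, 0, 0, 0, 0]
  hand: [0.3, 1, 1, 1, 1, 1]
  grip_force: 50

```text
time: 15.75
eef_pos: [0.7121, 0.0065, 0.0658]
orientation: [2.849, 1.322, 0.006]
wrist_force: [-2.0, 1.3, 5.0]
width: 0.0255
```

Run:
```python
from h import *
c,im=shot("wrist","w13.png"); pr("tcp",r.get_obs()["eef_pos"]);
```

```text
tcp [712.1   6.5  65.9] plate [127.1 -57.1]
```

View pics/w13.png

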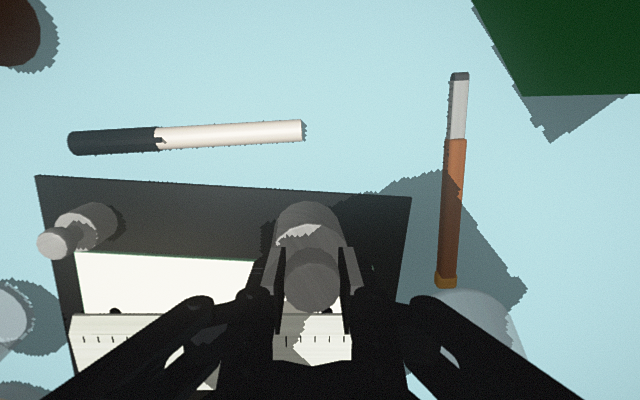

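jog_arm:
  translation:
    - [0, 0, 0]
    - [0, 0, 0]
  spin: [0, 0]
  hand: [1, 1]

```text
time: 15.97
eef_pos: [0.7121, 0.0065, 0.0659]
orientation: [2.848, 1.322, 0.006]
wrist_force: [-2.0, 1.0, 5.3]
width: 0.0254
```

jog_arm:
  translation:
    - [0, 0, -1]
    - [0, 0, -2]
    - [0, 0, -2]
    - [0, 0, 0]
    - [0, 0, 0]
  spin: [0, 0, 0, 0, 0]
  hand: [1, 1, 1, 1, 1]

```text
time: 16.38
eef_pos: [0.7119, 0.0061, 0.1143]
orientation: [2.848, 1.322, 0.006]
wrist_force: [0.4, 0.3, -5.5]
width: 0.0257
```

Run:
```python
from h import *
c,im=load("w12.png")
# straightedge in world from dots line: edge 0.8mm short of dot line at yaw 49.77
th=np.radians(49.77); n=np.array([np.cos(th),np.sin(th)]); t=np.array([-n[1],n[0]])
pa=np.array([.5645,.0452]); pb=np.array([.6788,-.0515]); em=(pa+pb)/2-n*.0008
for u,v,z in((204,148,.010),(418,150,.010),(225,211,.018),(399,211,.018)): 
    p=onz(c,u,v,z)[:2]; print("edge frame",((p-em)@n*1e3).round(1),((p-em)@t*1e3).round(1))
tgt=em-.0345*n; print(tgt,r.get_obs()["eef_pos"],delta([tgt[0],tgt[1],.1]))
cv2.imwrite("pics/w12c.png",cv2.resize(im[135:250,195:430],None,fx=3.3,fy=3.3,interpolation=cv2.INTER_CUBIC))
c,im=load("w13.png");
```

```text
edge frame -1.2 102.9
edge frame -2.8 -96.4
edge frame -60.5 86.0
edge frame -60.3 -81.4
[ 0.59885123 -0.03010007] [0.71190657 0.00607168 0.11428951] (array([-10.07,  -6.3 ,   1.38]), 'tool x yaw', np.float64(49.78))
```

View pics/w12c.png

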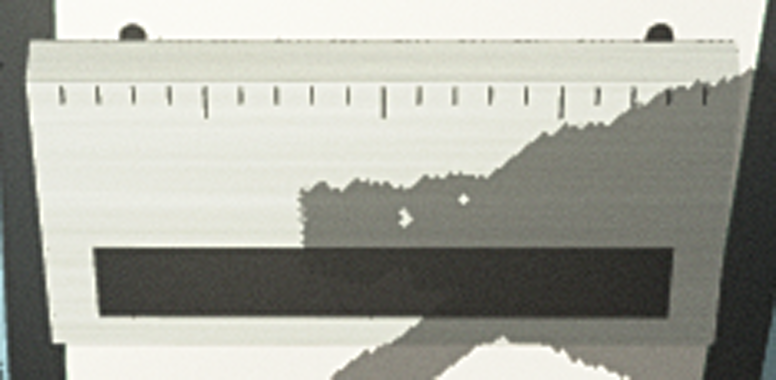

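Run:
```python
from h import *
c,im=load("w13.png"); cv2.imwrite("pics/w13c.png",cv2.resize(im[180:340,230:390],None,fx=3.6,fy=3.6,interpolation=cv2.INTER_CUBIC))
M=c[2]
c2,b=shot("wrist","w14.png"); cv2.imwrite("pics/w14c.png",cv2.resize(b[180:340,230:390],None,fx=3.6,fy=3.6,interpolation=cv2.INTER_CUBIC))
```

```text
(no output)
```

View pics/w14c.png

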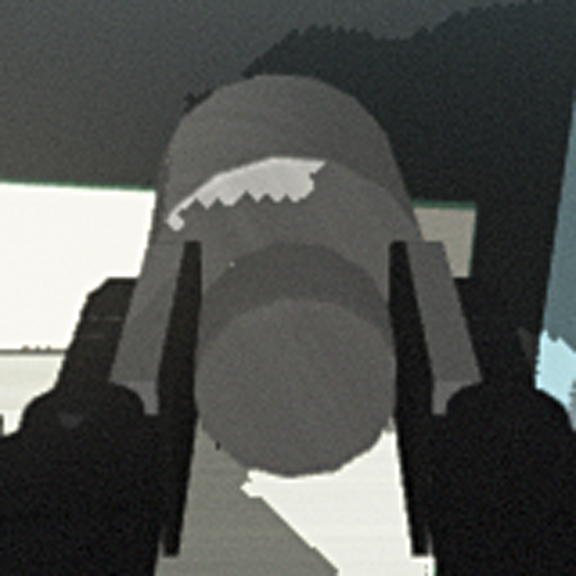

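Run:
```python
from h import *
c,_=load("w14.png"); o=r.get_obs(); M=R.from_rotvec(o["orientation"]).as_matrix()
tl=lambda p:(M.T@(p-o["eef_pos"])*1e3).round(1)
B=o["eef_pos"][2]-.0629
f=lambda u,v:(230+(u+.5)/3.6-.5,180+(v+.5)/3.6-.5)
for dz in (0,-.003,.003):
  print(dz,"knob top c",tl(onz(c,*f(295,387),B+.071+dz)),"bodytop far",tl(onz(c,*f(278,157),B+.042+dz)),"base far",tl(onz(c,*f(279,74),B+dz)))
```

```text
0 knob top c [-3.7  2.5 -8.1] bodytop far [16.2  0.1 20.9] base far [15.8 -0.2 62.9]
-0.003 knob top c [-5.6  2.5 -5.1] bodytop far [15.   0.1 23.9] base far [14.9 -0.2 65.9]
0.003 knob top c [ -1.8   2.5 -11.1] bodytop far [17.4  0.1 17.9] base far [16.8 -0.1 59.9]
```

jog_arm:
  translation:
    - [-2.0, -1.3, 0]
    - [-3, -2, 0]
    - [-3, -2, 0]
    - [-1.67, -1.0, 0]
    - [0, 0, 1.2]
    - [0, 0, 1.2]
    - [0, 0, 0.5]
    - [0, 0, 0]
  spin: [0, 0, 0, 0, 0, 0, 0, 0]
  hand: [1, 1, 1, 1, 1, 1, 1, 1]

```text
time: 17.1
eef_pos: [0.599, -0.0267, 0.0809]
orientation: [-2.848, -1.322, 0.005]
wrist_force: [0.2, 0.1, -5.8]
width: 0.0256
```

jog_arm:
  translation:
    - [0, 0, 0]
    - [0, 0, 0]
  spin: [0, 0]
  hand: [1, 1]

```text
time: 17.27
eef_pos: [0.6008, -0.0268, 0.083]
orientation: [2.849, 1.323, 0.0]
wrist_force: [-0.1, 0.4, -6.0]
width: 0.0252
```

Run:
```python
from h import *
c,a=shot("side","s15.png"); d,b=shot("scene","c15.png"); shot("wrist","w15.png"); pr("tcp",r.get_obs()["eef_pos"])
cv2.imwrite("pics/s15c.png",np.hstack([cv2.resize(a[150:250,250:350],None,fx=4,fy=4,interpolation=cv2.INTER_CUBIC),cv2.resize(b[150:250,250:350],None,fx=4,fy=4,interpolation=cv2.INTER_CUBIC)]))
```

```text
tcp [600.7 -26.9  83.5] plate [26.2  0.8]
```

View pics/s15c.png

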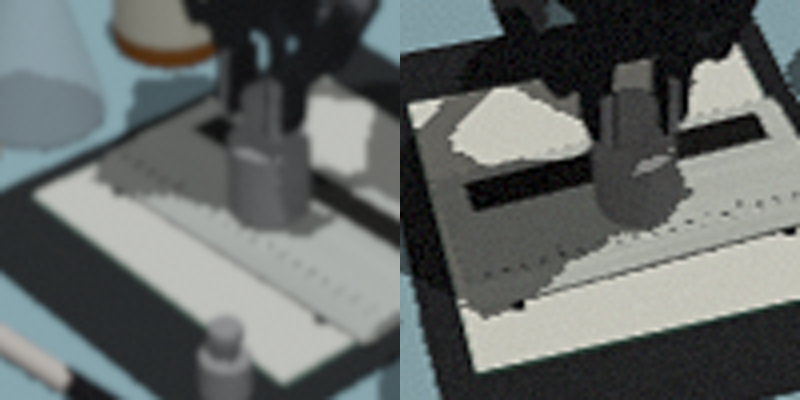

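View pics/w15.png

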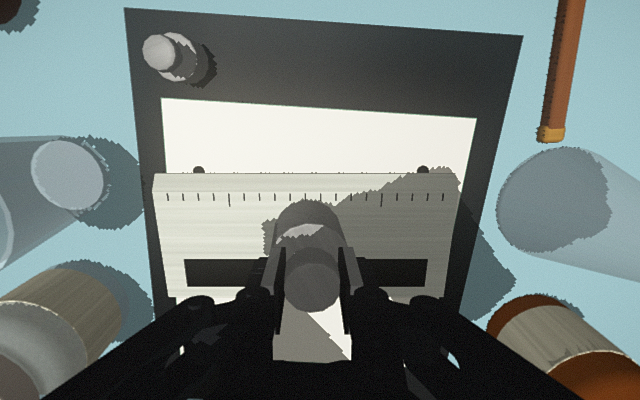

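```bash
cat > ef.py <<'E'
from h import *
th=np.radians(49.77); n=np.array([np.cos(th),np.sin(th)]); t=np.array([-n[1],n[0]])
em=(np.array([.5645,.0452])+np.array([.6788,-.0515]))/2-n*.0008
def ef(p): p=np.array(p[:2]); return ((p-em)@n*1e3).round(1),((p-em)@t*1e3).round(1)
def basec(c,u,v,z):
    p=onz(c,u,v,z); d=(p-c[2][:3,3])[:2]; d/=np.linalg.norm(d); return p[:2]+.022*d
E
python3 - <<'E'
from ef import *
c,_=load("s15.png"); d,_=load("c15.png"); w,im=load("w15.png")
z=.0205
print("side",ef(basec(c,250+268/4,150+231/4,z)),"scene",ef(basec(d,250+236/4,150+228/4,z)))
p=onz(w,306,199,z); print("wrist far edge",ef(p),"centre",ef(p[:2]-.022*n))
# self check of edge in each view
print("scene edge",[ef(onz(d,250+u/4,150+v/4,.010)) for u,v in((73,305),(395,229))],"side edge",[ef(onz(c,250+u/4,150+v/4,.010)) for u,v in((120,189),(354,341))])
print("wrist edge",[ef(onz(w,u,v,.010)) for u,v in((155,173),(459,173))],"strip",[ef(onz(w,u,v,.018)) for u,v in((188,260),(427,260))])
cv2.imwrite("pics/w15c.png",cv2.resize(im[165:325,150:465],None,fx=2.5,fy=2.5,interpolation=cv2.INTER_CUBIC))
E
```

```text
side (np.float64(-35.8), np.float64(4.5)) scene (np.float64(-34.7), np.float64(3.0))
wrist far edge (np.float64(-14.6), np.float64(2.7)) centre (np.float64(-36.6), np.float64(2.7))
scene edge [(np.float64(-1.1), np.float64(-95.5)), (np.float64(6.1), np.float64(78.0))] side edge [(np.float64(1.2), np.float64(-71.3)), (np.float64(3.5), np.float64(102.0))]
wrist edge [(np.float64(0.1), np.float64(102.4)), (np.float64(0.0), np.float64(-98.2))] strip [(np.float64(-59.5), np.float64(84.7)), (np.float64(-59.6), np.float64(-80.8))]
```

View pics/w15c.png

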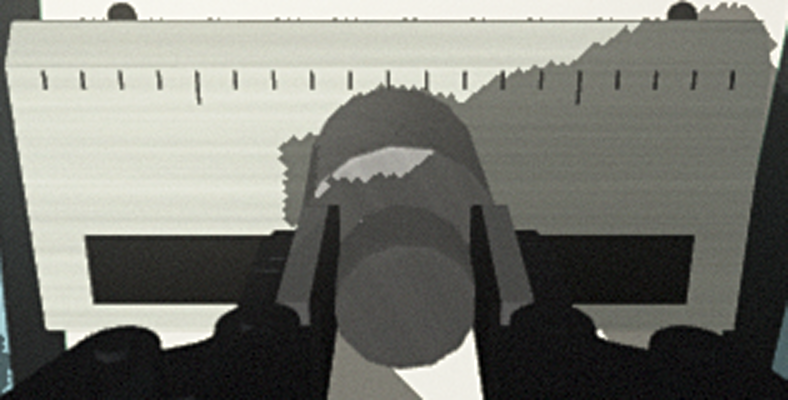

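Three views put the base centre at −34.7 to −36.6 mm behind the edge; the flat window is −32 to −37. I'll shift +1 mm, then lower until contact.

jog_arm:
  translation:
    - [0.1, 0, 0]
    - [0, 0, 0.15]
    - [0, 0, 0.1]
    - [0, 0, 0]
  spin: [0, 0, 0, 0]
  hand: [1, 1, 1, 1]

```text
time: 17.75
eef_pos: [0.6004, -0.0262, 0.0805]
orientation: [-2.85, -1.322, 0.001]
wrist_force: [-0.5, 1.2, -5.9]
width: 0.0257
```

jog_arm:
  translation:
    - [0, 0, 0.1]
    - [0, 0, 0]
    - [0, 0, 0]
  spin: [0, 0, 0]
  hand: [1, 1, 1]

```text
time: 18.0
eef_pos: [0.6007, -0.0262, 0.0801]
orientation: [-2.85, -1.322, -0.0]
wrist_force: [-0.5, 0.7, -3.4]
width: 0.0259
```

jog_arm:
  translation:
    - [0, 0, 0.05]
    - [0, 0, 0]
    - [0, 0, 0]
  spin: [0, 0, 0]
  hand: [1, 1, 1]

```text
time: 18.25
eef_pos: [0.6008, -0.0261, 0.08]
orientation: [-2.85, -1.322, -0.001]
wrist_force: [-3.1, 1.7, 1.0]
width: 0.0258
```

jog_arm:
  translation:
    - [0, 0, 0]
    - [0, 0, 0]
    - [0, 0, 0]
    - [0, 0, 0]
    - [0, 0, 0]
    - [0, 0, 0]
  spin: [0, 0, 0, 0, 0, 0]
  hand: [0.6, 0.5, 0.4, 0.3, 0.3, 0.3]
  grip_force: 20

```text
time: 18.75
eef_pos: [0.601, -0.0264, 0.0795]
orientation: [2.849, 1.322, 0.001]
wrist_force: [-0.7, 0.1, -0.6]
width: 0.0598
```

jog_arm:
  translation:
    - [0, 0, -1]
    - [0, 0, -2]
    - [0, 0, -3]
    - [0, 0, -4]
    - [0, 0, -1]
    - [0, 0, 0]
    - [0, 0, 0]
  spin: [0, 0, 0, 0, 0, 0, 0]
  hand: [0.3, 0.3, 0.3, 0.3, 0.3, 0.3, 0.3]

```text
time: 19.33
eef_pos: [0.6014, -0.0264, 0.1909]
orientation: [2.848, 1.322, 0.004]
wrist_force: [-0.8, -0.5, 0.4]
width: 0.0598
```

Run:
```python
from ef import *
c,a=shot("side","s16.png"); d,b=shot("scene","c16.png"); w,im=shot("wrist","w16.png"); pr("tcp",r.get_obs()["eef_pos"])
cv2.imwrite("pics/s16c.png",np.hstack([cv2.resize(a[150:250,250:350],None,fx=4,fy=4,interpolation=cv2.INTER_CUBIC),cv2.resize(b[150:250,250:350],None,fx=4,fy=4,interpolation=cv2.INTER_CUBIC)]))
cv2.imwrite("pics/w16c.png",cv2.resize(im[100:300,180:460],None,fx=2.8,fy=2.8,interpolation=cv2.INTER_CUBIC))
```

```text
tcp [599.2 -26.2 187.3] plate [25.7  2.4]
```

View pics/s16c.png

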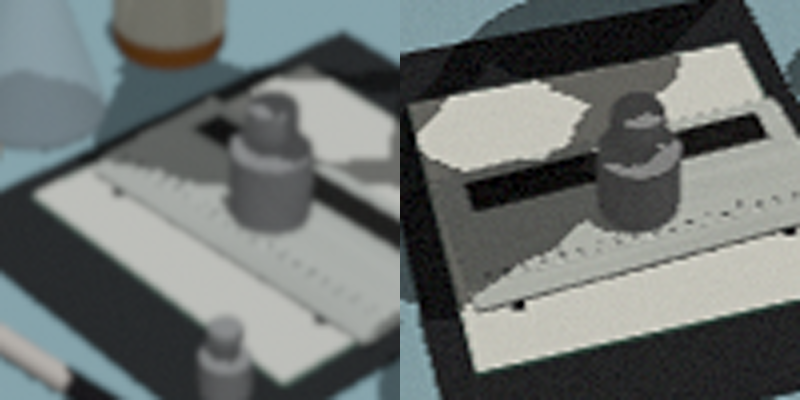

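View pics/w16c.png

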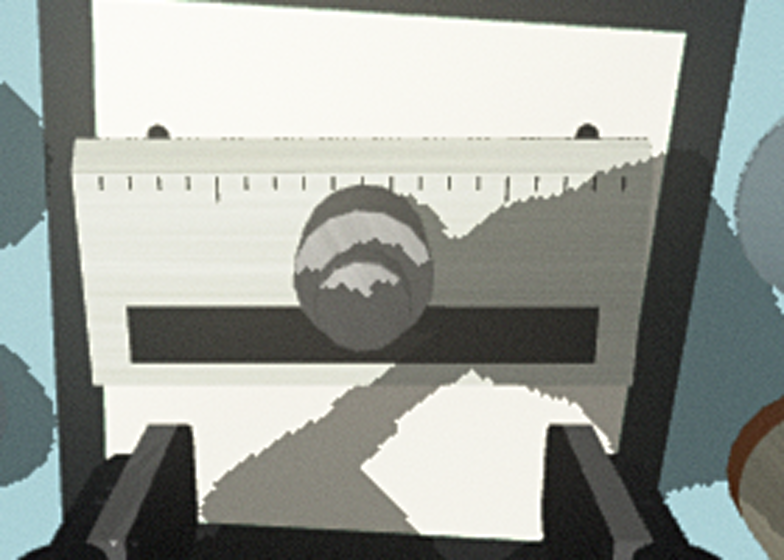

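Run:
```python
from ef import *
w,im=load("w16.png"); f=lambda u,v:(180+(u+.5)/2.8-.5,100+(v+.5)/2.8-.5)
p=onz(w,*f(362,184),.017); print("far base",ef(p)[0],"-> centre",ef(p)[0]-22)
e1=onz(w,*f(76,139),.010)[:2]; e2=onz(w,*f(650,140),.010)[:2]; print("edge",ef(e1),ef(e2))
t_=(e1-e2)/np.linalg.norm(e1-e2); nn=np.array([t_[1],-t_[0]])
for q in((158,124.5),(587,124)): print("dot protrudes",((onz(w,*f(*q),.007)[:2]-e1)@nn*1e3).round(2))
print("strip front",ef(onz(w,*f(128,308),.018)),ef(onz(w,*f(600,309),.018)))
c,_=load("s16.png"); d,_=load("c16.png")
print("side",ef(basec(c,250+270/4,150+231/4,.017)),"scene",ef(basec(d,250+638/4-100,150+231/4,.017)))
```

```text
far base -14.7 -> centre -36.7
edge (np.float64(-0.2), np.float64(102.5)) (np.float64(-0.6), np.float64(-96.3))
dot protrudes 4.64
dot protrudes 5.07
strip front (np.float64(-59.4), np.float64(87.3)) (np.float64(-59.8), np.float64(-81.6))
side (np.float64(-39.9), np.float64(2.1)) scene (np.float64(-35.4), np.float64(4.4))
```

jog_arm:
  translation:
    - [-2, 0, -3]
    - [-2, 0, -3]
    - [-2, 0, -1]
    - [0, 0, 0]
    - [0, 0, 0]
    - [0, 0, 0]
  spin: [0, 0, 0, 0, 0, 0]
  hand: [0, 0, 0, 0, 0, 0]

```text
time: 19.98
eef_pos: [0.5611, -0.0716, 0.2571]
orientation: [-2.848, -1.321, 0.004]
wrist_force: [-0.2, 0.5, 0.5]
width: 0.0855
```

Run:
```python
from h import *
_,a=shot("scene","c17.png"); shot("wrist","w17.png"); print(r.get_obs()["time"])
```

```text
20.0833
```

View pics/c17.png

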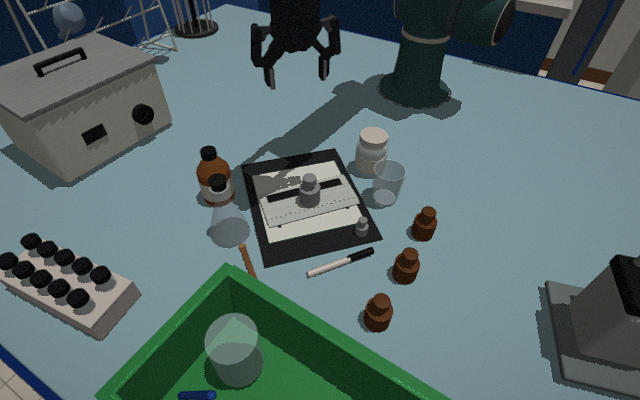

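View pics/w17.png

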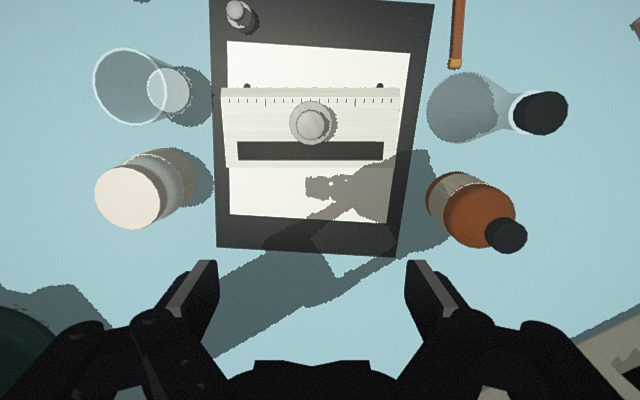

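The weight stands upright on the straightedge at wrist (313,123), both dots touch the edge at (248,86) and (380,86), and the bystanders are at their original pixels. Handing in.

```bash
python3 -c "
from cell import r
print(r.job_done())"
```

```text
the job is handed in; nothing more can be done
None
```

I finished the job and handed it in at about 20 s of the 61 s allowed. I moved the big weight to the free half of the mat strip. I then pushed the straightedge across the glass from its rear face with both open fingers, turning it about 3° to match the dots. Last, I stood the weight on it.

**Edge and dots:** in the last close wrist view the edge cuts through both dots. It sits about 0.6 and 1.1 mm short of their centres; the dot radius is 4 mm.

**Weight:** it stands upright about 36 mm behind the edge. Two views put its centre at 35.4 and 36.7 mm. The blurrier side view said 39.9 mm, which would put its rim about 2 mm onto the rubber strip. By the other two views its rim stops about 1–2 mm short of the strip. I saw no tilt and did not move it again.

**Other things on the bench:** everything else looks unmoved in the last pictures, and the arm is clear of everything. The highest wrist force I saw was about 10 N, from lightly touching the mat to find the fingertip height.

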